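Pin down the gear clamp

ROBOT

A 7-joint arm with a two-finger parallel gripper is mounted at the origin on the work surface. World frame = base frame: x ahead of the robot, y to its left, z up, the work surface at z = 0. Lengths are in m, angles in rad, forces in N, time in s.
With the tool pointing down it reaches from about 0.425 to 0.875 m from the base axis. Payload 4.7 kg.
Tool frame: the origin (TCP) lies at the very end of the fingers, on their centre line; the grasp point (between the pads) lies 19 mm behind it; z points along the fingers, y is the line along which they close (so a half turn about z gives the same grasp; the last joint's range is limited). The gripper opens to 87 mm and grips with 3 to 60 N. Pads are 19 mm wide; open, the fingers measure 117 mm over their backs; the gripper's body (75 mm by 190 mm) begins 51 mm behind the grasp point.
Start: joints at [1.331, 0.321, -0.07, 1.45, 0.023, 1.371, -0.057], TCP at [0.163, -0.629, 0.223] pointing down, gripper open.
Joint ranges: [-2.86, 2.86], [-0.3, 2.09], [-1.38, 1.24], [0.06, 2.45], [-1.56, 4.7], [0.09, 2.05], [-2.69, 2.69]. Speed limits (rad/s): [2.57, 2.57, 3.14, 3.14, 3.14, 3.14, 3.14].

INTERFACE

Orientations are given as a rotation vector (axis times angle).
In Python, from bench import ctrl gives the robot as it stands.
- The arm moves only by the shell command python3 -m jog 'ROWS' [FORCE]. ROWS is JSON, a list that holds one entry, the list of rows, each a list of 7 numbers: the shift along the tool's x, y, z in mm, then the turn, a rotation vector about the tool's x, y, z in degrees, then the finger opening in mm, from 0 to 87. A call has 1 to 10 rows; each row is the pose to reach, as a shift and turn from the pose commanded when the call began, along the tool's axes at that moment; what a row does not reach only later rows make up. A row lasts 1/10 s, in which the tool goes at most 50 mm and 8.59 degrees, less where a joint would pass 70% of its speed; a pose out of reach is approached as far as the arm can. A call with a gripper value outside its range is refused whole. The fingers move at their own pace and stop on an object; FORCE is the grip in N (left out, the last holds). Time passes only in rows, so rows that repeat a pose let the fingers close. It gives the time, the measured TCP pose, the force, the opening and the grip force at its end, in the units of the state.
- ctrl.get_state(): the state, without advancing time (a new reading comes with each control period).
- ctrl.get_image(name): name is "scene" or "top" or "wrist"; returns a dict with "image" (384x512x3 uint8, red, green, blue), "depth" (384x512 float32, m along the optical axis (not along the pixel's ray), 0 where there is no reading), "fov_y" (degrees; the focal length in pixels is half the picture's height over the tangent of half this angle, whatever the lens; pixels are square), "cx", "cy" (the principal point, pixels), "k1" (the pictures are not rectified: a ray, as slopes to the right and down, at radius r is drawn at 1 + k1 r^2 times it, then the intrinsics apply), "rvec" (rotation vector, rad) and "tvec" (3), from world to camera coordinates, as OpenCV has them. Camera axes: x right, y down, z forward; pixel columns grow to the right and rows downward; lengths in m; the calibration is good to about 2 mm. A picture is of the moment at which its call begins.
- ctrl.close_job(): hands the job in; it is judged then, once.
The state is a dict: "time": time; "joint_positions": joint angles; "qd": joint speeds; "joint_torque": joint torques, N m; "position": TCP position; "tool_rot": TCP orientation; "ft_force": force on the tool from outside, world axes, zero at the start; "torque": the same for the moment, N m; "grip_width": opening from 0.0 (shut) to 1.0 (fully open); "grip_force": force on a finger pad.
Only numpy, scipy, OpenCV 4.12 (cv2) and the standard library are available. Lean on these libraries where they do the work, as an engineer would, in place of code of your own. Each camera call takes 0.05 s, during which the arm holds its last target. There are 200 camera calls.

TASK

Swing the clamp bar fully down so that its end lies between the two clevis lugs of the fixture, then take the long lock pin out of the parts tray and push it through both lugs and the bar until its square handle is home against the lug. Let go of it there, and leave the other parts (short pin, bolt, ring gauge, spare gear) where they lie.

Things in the scene. Friction and masses are not known exactly. Their poses are not given: they have to be found in the camera images.
- fixture: Gear clamping fixture fixed on the bench: dark steel base plate 110 (x) by 260 (y) by 15 mm with a gear (86 mm across, top 40 mm up) fixed in its middle, two hinge lugs (tops 78 mm up) at its +y end, a clevis (two lugs) at its -y end. Origin: centre of the plate's underside, z up, x roughly away from the robot. Hinge axis and clevis holes run parallel to its x, 60 mm above the bench.
- clevis (a point): Middle of the clevis, on its hole axis, halfway between the lugs: 85 mm to the fixture's -y, 60 mm above the bench; axes as the fixture's. Each lug is 10 mm thick (inner faces 8, outer faces 18 mm from here along x), 36 mm wide (y), top 75 mm above the bench, hole 12.5 mm across. The pin may go in from either side; the robot's (-x) side is handier.
- hinge (a point): Point on the axis of the clamp bar's hinge, at the bar's middle plane: 85 mm to the +y side of the fixture's origin, 60 mm above the bench. The bar turns about the fixture's x through this point.
- clamp_bar (a joint): Clamp bar angle, rad: 0 = fully down on its stop (bar level along the fixture's -y, centreline 60 mm up, its hole in line with the clevis), positive = free end raised, at most 1.3; starts at 0.5 to 1.0. Stiff hinge: it stays where left, about 3 N at its end moves it. Bar: aluminium, 12 mm wide (fixture's x), 24 mm deep, 235 mm from hinge to end; 13 mm hole 170 mm from the hinge.
- bar_end (a point): Grip point on the clamp bar's free end, on its centreline, 218 mm from the hinge (the bar ends 17 mm further out, the clevis lugs' edge is 30 mm nearer the hinge). Here the bar can be pinched across its 12 mm width (fixture's x) from above, or pressed down. At bar angle a it is 218 cos(a) mm from the hinge along the fixture's -y and 218 sin(a) mm above it.
- tray: Grey open parts tray fixed on the bench, 170 mm (its x) by 240 mm (its y), rim 28 mm high, walls and floor 4 mm. Origin: centre of its underside, on the bench. Holds the lock pin, the short pin and the bolt side by side in any order.
- lock_pin: The long lock pin, steel, 130 g: square handle 40 by 18 by 18 mm and round shank 10 mm across, 52 mm long, its last 8 mm tapered to a 5 mm nose. Origin: centre of the handle, on the axis; x runs towards the shank; shoulder at x = 20 mm, nose at 72 mm. Lies level on its handle in the tray, axis 13 mm above the bench, nose roughly away from the robot.
- pin_tip (a point): Centre of the lock pin's nose, 72 mm from the lock pin's origin along its x. With the pin home in the clevis its origin is 38 mm from point clevis.
- short_pin: Not wanted: a pin with the same square handle (40 by 18 by 18 mm) but a shank only 22 mm long, 10 mm across. Origin: centre of its handle, x towards the shank. Lies in the tray.
- bolt: Not wanted: dark hexagon bolt standing on its head in the tray, head 24 mm across and 10 mm high, shank 16 mm across, 50 mm tall in all. Origin: centre of the head's underside.
- ring_gauge: Bystander: dark steel ring gauge lying on the bench, 90 mm across, 48 mm bore, 25 mm high. Origin: centre of its underside.
- spare_gear: Bystander: steel gear lying on the bench, 64 mm across, 22 mm thick, with a 34 mm hub to 38 mm height. Origin: centre of its underside.
Things that resemble listed ones, but are neither listed nor needed, are in the scene too. Leave any blue or red look-alike of the lock_pin alone.

How it is judged:
By the outcome, as a careful person would: the job done as asked, in the order asked, and still so for the second after the job is handed in, with the robot touching nothing.
It also fails if it takes over 64 s, if anything falls off the work surface, if the arm or the gripper's body presses on something with over 40 N, if the wrist force passes 120 N, or if a joint passes its speed limit or range.

## Working session

There is one attempt and no reset: what is moved stays moved. The work goes in short steps, Python scripts to look and compute and a shell command to move; the robot and the scene stay as the last step left them, time stands still between calls to the robot, and variables do not carry over. Pictures are saved under pics/ and viewed, at most 10 in all, crops included, and the job is handed in when it is done.

```bash
ls; mkdir -p pics; cat > h.py <<'E'
import numpy as np, cv2
from scipy.spatial.transform import Rotation as R
from bench import ctrl
def grab(name,save=None):
    d=ctrl.get_image(name)
    if save: cv2.imwrite('pics/'+save,d['image'][:,:,::-1])
    return d
def K(d):
    f=d['image'].shape[0]/2/np.tan(np.radians(d['fov_y'])/2)
    return np.array([[f,0,d['cx']],[0,f,d['cy']],[0,0,1.]])
def cloud(d):
    h,w=d['depth'].shape
    u,v=np.meshgrid(np.arange(w,dtype=float),np.arange(h,dtype=float))
    n=cv2.undistortPoints(np.stack([u.ravel(),v.ravel()],1)[:,None],K(d),np.array([d['k1'],0,0,0.]))[:,0]
    z=d['depth'].ravel()
    c=np.c_[n*z[:,None],z]
    M=R.from_rotvec(np.ravel(d['rvec'])).as_matrix()
    p=(c-np.ravel(d['tvec']))@M
    p[z==0]=np.nan
    return p.reshape(h,w,3)
def proj(d,P):
    return cv2.projectPoints(np.array(P,float).reshape(-1,3),np.ravel(d['rvec']),np.ravel(d['tvec']),K(d),np.array([d['k1'],0,0,0.]))[0][:,0]
def tool():
    s=ctrl.get_state(); return np.array(s['position']),R.from_rotvec(s['tool_rot']).as_matrix(),s
E
python3 - <<'E'
from h import *
a=grab('top','top.png');b=grab('scene','scene.png')
np.save('top.npy',cloud(a));np.save('scene.npy',cloud(b))
p,M,s=tool();print(p,M.round(3),s['grip_width'])
E
```

```text
pics
[ 0.16306591 -0.62870113  0.22157893] [[ 0.968  0.251 -0.001]
 [ 0.251 -0.968  0.002]
 [-0.    -0.002 -1.   ]] 1.001378086988665
```

View pics/top.png

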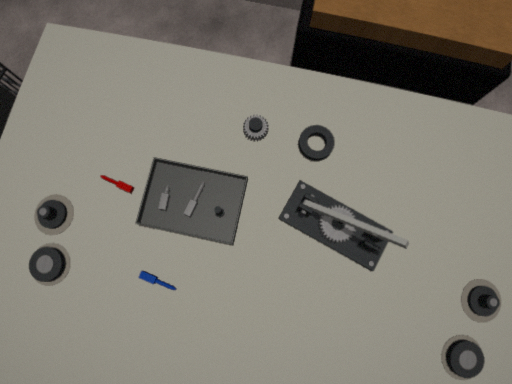

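View pics/scene.png

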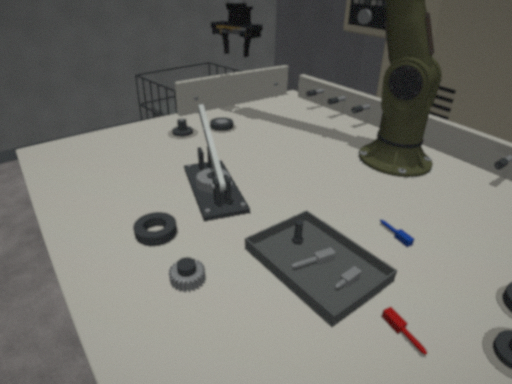

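The top view shows the tray with a short pin (165,198), a long-shank pin (194,200) and the bolt (219,211). The red (117,184) and blue (157,281) look-alikes lie on the bench. The fixture is at about (335,225), with the bar's raised end near (405,242). Candidates for the lock pin: (194,200) has a grey handle and long shank and lies in the tray, so it fits. (165,198) is too short, and the red and blue ones are decoys. I'll confirm in a crop.

```bash
python3 - <<'E'
from h import *
T=np.load('top.npy');im=cv2.imread('pics/top.png')
cv2.imwrite('pics/crop.png',np.hstack([cv2.resize(im[155:250,130:255],None,fx=3.1,fy=3.1,interpolation=cv2.INTER_CUBIC),cv2.resize(im[175:270,275:410],None,fx=3.1,fy=3.1,interpolation=cv2.INTER_CUBIC)]))
for u,v in [(165,198),(190,208),(194,200),(200,188),(219,211),(156,160),(246,177),(234,242),(138,225),(305,205),(402,242),(303,184),(281,216),(374,268),(392,236),(338,223),(256,127),(316,142),(100,300)]: print(u,v,T[v,u].round(4))
E
```

```text
165 198 [0.5194 0.2531 0.0232]
190 208 [0.5089 0.1876 0.0218]
194 200 [0.5309 0.1843 0.0156]
200 188 [0.563  0.1771 0.0167]
219 211 [0.5129 0.1128 0.0537]
156 160 [0.6109 0.3062 0.0086]
246 177 [0.6117 0.0719 0.0276]
234 242 [ 4.535e-01  6.690e-02 -3.000e-04]
138 225 [ 0.4424  0.3086 -0.0016]
305 205 [ 0.565  -0.0771  0.0766]
402 242 [ 0.5128 -0.2648  0.1842]
303 184 [ 0.6278 -0.0683  0.0144]
281 216 [ 0.5385 -0.0313  0.0125]
374 268 [ 0.4632 -0.2728  0.0142]
392 236 [ 0.5225 -0.2489  0.1699]
338 223 [ 0.5467 -0.1647  0.0397]
256 127 [nan nan nan]
316 142 [ 0.7475 -0.0812  0.0012]
100 300 [0.2485 0.3486 0.0019]
```

View pics/crop.png

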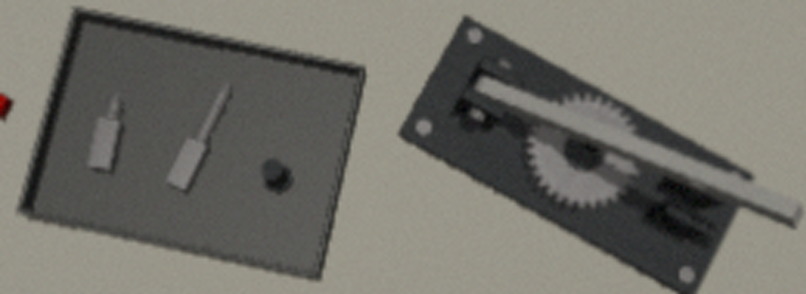

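The crop confirms it: the middle pin, with its handle at crop (187,163) and shank to (225,90), is the long one. The one at (105,140) is short. Next I fit the poses.

```bash
cat > fit.py <<'E'
from h import *
def axisfit(Q):
    c=Q.mean(0);u=np.linalg.svd(Q-c,full_matrices=False)[2][0];return c,u
T=np.load('top.npy');S=np.load('scene.npy')
X,Y,Z=T[...,0],T[...,1],T[...,2]
# plate: fit 4 corner washers? use plate-level mask
m=(Z>.008)&(Z<.02)&(X>.38)&(X<.72)&(Y<.02)&(Y>-.34)
r=cv2.minAreaRect(np.ascontiguousarray(T[m][:,:2].astype(np.float32)*1000));print('plate',r)
b=(Z>.085)&(X>.4)&(X<.7)&(Y<-.05)&(Y>-.34)
Q=T[b];c,u=axisfit(Q);u*=-np.sign(u[1]) if u[1]>0 else 1
print('bar',b.sum(),c.round(4),u.round(4),'elev',np.arctan2(u[2],np.hypot(u[0],u[1])),'yaw-y',np.degrees(np.arctan2(u[0],-u[1])))
k=(Q-c)@u;print('ends',(c+u*k.min()).round(4),(c+u*k.max()).round(4))
im=cv2.imread('pics/top.png').astype(int).sum(2)
# pin
uu,vv=np.meshgrid(np.arange(512),np.arange(384))
reg=(uu>180)&(uu<209)&(vv>178)&(vv<220)
bright=im>np.median(im[reg])+60
P=T[reg&bright].copy();print(len(P),np.nanmedian(P[:,2]))
c,u=axisfit(P);u*=np.sign(u[0]);k=(P-c)@u
print('pin yaw',np.degrees(np.arctan2(u[1],u[0])),(c+u*k.min()).round(4),(c+u*k.max()).round(4),k.max()-k.min())
h=P[k<k.min()+.034];print('handle c',cv2.minAreaRect(np.ascontiguousarray(h[:,:2].astype(np.float32)*1000)),h.mean(0))
m=(S[...,2]>.085)&(S[...,0]>.4)&(S[...,0]<.7)&(S[...,1]<-.02)&(S[...,1]>-.34)
Q=S[m];c,u=axisfit(Q);print('bar scene',len(Q),c,u)
E
python3 fit.py
```

```text
plate ((596.5222778320312, -159.28968811035156), (300.68511962890625, 203.10794067382812), 72.6449203491211)
bar 791 [ 0.5341 -0.1985  0.1387] [-0.2554 -0.8276  0.4998] elev 0.5234195430011123 yaw-y -17.15312469035726
ends [ 0.5634 -0.1039  0.0815] [ 0.5109 -0.2737  0.1841]
123 0.020088539895437726Traceback (most recent call last):
  File "fit.py", line 19, in <module>
    c,u=axisfit(P);u*=np.sign(u[0]);k=(P-c)@u
        ~~~~~~~^^^
  File "fit.py", line 3, in axisfit
    c=Q.mean(0);u=np.linalg.svd(Q-c,full_matrices=False)[2][0];return c,u
                  ~~~~~~~~~~~~~^^^^^^^^^^^^^^^^^^^^^^^^^
    u, s, vh = gufunc(a, signature=signature)
               ~~~~~~^^^^^^^^^^^^^^^^^^^^^^^^
    raise LinAlgError("SVD did not converge")
numpy.linalg.LinAlgError: SVD did not converge
```

```bash
python3 - <<'E'
s=open('fit.py').read()
s=s.replace("m=(Z>.008)","g=cv2.imread('pics/top.png').astype(int).sum(2)\nm=(g<240)&(Z>.006)",1).replace("r=cv2","m=cv2.morphologyEx(m.astype(np.uint8),cv2.MORPH_OPEN,np.ones((3,3)))>0\nr=cv2",1)
s=s.replace("P=T[reg&bright].copy()","P=T[reg&bright];P=P[np.isfinite(P).all(1)]")
open('fit.py','w').write(s)
E
python3 fit.py
```

```text
plate ((546.092529296875, -163.7379913330078), (257.4735107421875, 109.15593719482422), 72.77622985839844)
bar 791 [ 0.5341 -0.1985  0.1387] [-0.2554 -0.8276  0.4998] elev 0.5234195430011123 yaw-y -17.15312469035726
ends [ 0.5634 -0.1039  0.0815] [ 0.5109 -0.2737  0.1841]
120 0.020088539895437726
pin yaw -12.776615610699922 [0.4928 0.1935 0.0215] [0.5707 0.1758 0.0164] 0.08005951877296821
handle c ((509.039794921875, 190.1161651611328), (16.207805633544922, 33.490543365478516), 77.67230987548828) [0.5088109  0.18990857 0.02052379]
bar scene 469 [ 0.54100922 -0.18428009  0.13101779] [ 0.25409545  0.82996395 -0.49658368]
```

```bash
cat >> h.py <<'E'
C0=np.array([.5461,-.1637,0]);YAW=-17.2
FX=np.array([np.cos(np.radians(YAW)),np.sin(np.radians(YAW)),0]);FY=np.array([-FX[1],FX[0],0])
def F(x,y,z): return C0+np.array([0,0,z])+FX*x+FY*y
def delta(P,yaw):
    "tool-frame shift mm and turn deg to TCP P, tool down, tool x at yaw deg"
    p,M,s=tool();a=np.radians(yaw);x=np.array([np.cos(a),np.sin(a),0]);z=np.array([0,0,-1.]);N=np.c_[x,np.cross(z,x),z]
    return (M.T@(np.array(P)-p)*1000).round(1),np.degrees(R.from_matrix(M.T@N).as_rotvec()).round(2)
E
python3 -m jog '[[[437.5,-273,7,0,0,31.7,0],[437.5,-273,7,0,0,31.7,0],[437.5,-273,7,0,0,31.7,0],[437.5,-273,7,0,0,31.7,0],[437.5,-273,7,0,0,31.7,0],[437.5,-273,7,0,0,31.7,0],[437.5,-273,7,0,0,31.7,0],[437.5,-273,7,0,0,31.7,0],[437.5,-273,7,0,0,31.7,0],[437.5,-273,7,0,0,31.7,0]]]' 20
python3 -c "
from h import *
print(delta(F(0,85-180,.215),YAW))"
```

```text
time: 1.1
position: [0.5059, -0.2671, 0.2155]
tool_rot: [3.106, -0.469, -0.001]
ft_force: [0.3, -1.0, -0.5]
grip_width: 0.173
grip_force: 0.0
(array([-4.65000e+01,  9.48893e+04,  2.93000e+01]), array([0.02, 0.02, 0.03]))
```

```bash
python3 -m jog '[[[0,0,0,0,0,0,0]]]'
python3 -c "
from h import *
print(delta(F(0,.085-.180,.215),YAW))"
```

```text
time: 1.2
position: [0.5102, -0.2599, 0.2155]
tool_rot: [-3.105, 0.448, -0.003]
ft_force: [0.3, 0.3, 0.4]
grip_width: 0.082
grip_force: 0.0
(array([ 6. , -7.5,  0.5]), array([-0.3 , -0.06,  0.79]))
```

```bash
python3 -m jog '[[[6,-7.5,0,0,0,0.8,0],[6,-7.5,0,0,0,0.8,0],[6,-7.5,0,0,0,0.8,0]]]'
python3 -c "
from h import *
print(delta(F(0,.085-.180,.215),YAW))
grab('wrist','w1.png')"
```

```text
time: 1.5
position: [0.5126, -0.2637, 0.2154]
tool_rot: [-3.103, 0.49, 0.001]
ft_force: [-0.4, 0.1, 0.6]
grip_width: 0.007
grip_force: 0.0
(array([  2.3, -10.4,   0.4]), array([ 0.01,  0.05, -0.75]))
```

View pics/w1.png

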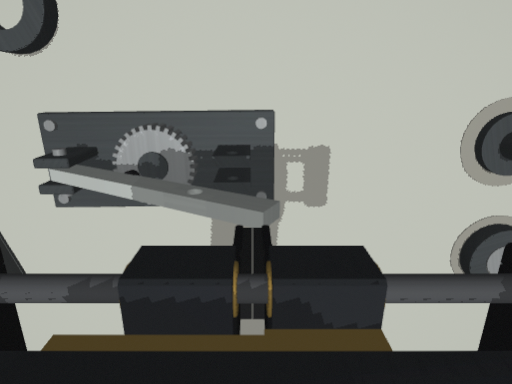

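The wrist view shows the bar's raised end at (265,212), the closed fingers at (252,235), and the clevis lugs at (235,150)/(235,178). Before pressing I'll check the bar in the wrist cloud.

```bash
python3 -m jog '[[[0,0,0,0,0,0,0],[0,0,0,0,0,0,0],[0,0,0,0,0,0,0]]]'
python3 - <<'E'
from h import *
print(delta(F(0,.085-.180,.215),YAW))
W=cloud(grab('wrist'))
L=W-C0;f=np.stack([L@FX,L@FY,W[...,2]],-1)
m=(f[...,2]>.085)&(f[...,2]<.2)&(f[...,1]>-.2)&(f[...,1]<.08)&(abs(f[...,0])<.03);m[215:]=0
for y in np.arange(-.14,.05,.03):
    q=f[m&(abs(f[...,1]-y)<.006)]
    if len(q):print(y.round(2),len(q),np.percentile(q[:,0],[3,50,97]).round(4),np.percentile(q[:,2],[50,95]).round(4))
print(f[150,235],f[178,235],f[140,235])
# lugs
m=(f[...,2]>.068)&(f[...,2]<.08)&(f[...,1]<-.06)&(f[...,1]>-.11)&(abs(f[...,0])<.03)
q=f[m];print(len(q),q[:,2].mean() if len(q) else 0); print(np.histogram(q[:,0],bins=np.arange(-.026,.028,.002)), q[:,1].min(),q[:,1].max())
E
```

```text
time: 1.85
position: [0.5128, -0.2638, 0.2159]
tool_rot: [3.103, -0.491, 0.0]
ft_force: [0.2, 0.3, 0.4]
grip_width: 0.005
grip_force: 0.0
(array([  2.1, -10.5,   0.9]), array([ 0.01, -0.  , -0.8 ]))
-0.11 295 [0.0025 0.0046 0.005 ] [0.1772 0.1871]
-0.08 397 [-0.0029  0.0045  0.0051] [0.1675 0.1734]
-0.05 396 [-0.0065  0.0035  0.0051] [0.1508 0.1559]
-0.02 316 [-0.0062  0.0038  0.0052] [0.1329 0.1379]
0.01 283 [-0.0062  0.0044  0.0066] [0.1149 0.1204]
0.04 177 [-0.0064  0.002   0.0053] [0.0988 0.1029]
[ 0.01659766 -0.08717602  0.04359028] [-0.01021657 -0.08691098  0.05514195] [ 0.02225157 -0.08590785  0.01418235]
849 0.07403265818506137
(array([ 0,  0,  0, 28, 67, 66, 73, 75, 92,  0,  0,  0,  0,  0,  0,  0, 47,
       79, 82, 78, 81, 81,  0,  0,  0,  0]), array([-2.60000000e-02, -2.40000000e-02, -2.20000000e-02, -2.00000000e-02,
       -1.80000000e-02, -1.60000000e-02, -1.40000000e-02, -1.20000000e-02,
       -1.00000000e-02, -8.00000000e-03, -6.00000000e-03, -4.00000000e-03,
       -2.00000000e-03, -2.08166817e-17,  2.00000000e-03,  4.00000000e-03,
        6.00000000e-03,  8.00000000e-03,  1.00000000e-02,  1.20000000e-02,
        1.40000000e-02,  1.60000000e-02,  1.80000000e-02,  2.00000000e-02,
        2.20000000e-02,  2.40000000e-02,  2.60000000e-02])) -0.10187888174195248 -0.06589490203710566
```

```bash
python3 -m jog '[[[2,-9,10,0,0,-0.8,0],[2,-8,25,0,0,-0.8,0],[2,-6,40,0,0,-0.8,0],[2,-2,54,0,0,-0.8,0],[2,3,66,0,0,-0.8,0],[2,8,78,0,0,-0.8,0],[2,13,90,0,0,-0.8,0],[2,17,102,0,0,-0.8,0],[2,20,114,0,0,-0.8,0],[2,20,114,0,0,-0.8,0]]]'
python3 -c "
from h import *
print(delta(F(0,.085-.215,.072),YAW),tool()[2]['torque'])"
```

```text
time: 2.9
position: [0.5071, -0.2833, 0.0995]
tool_rot: [-3.105, 0.47, 0.006]
ft_force: [0.2, 1.0, 0.1]
grip_width: 0.008
grip_force: 0.0
(array([ 2. ,  4.3, 27.5]), array([-0.02,  0.21, -0.01])) [ 0.0484108   0.05740085 -0.06176657]
```

```bash
python3 -m jog '[[[1.5,2,8,0,0,0,0],[1.5,3,16,0,0,0,0],[1.5,4,23,0,0,0,0],[1.5,4,28,0,0,0,0],[1.5,4,28,0,0,0,0]]]'
python3 -c "
from h import *
print(delta(F(0,.085-.215,.072),YAW))"
```

```text
time: 3.4
position: [0.5087, -0.2872, 0.073]
tool_rot: [-3.106, 0.469, 0.002]
ft_force: [-0.2, -0.3, 0.3]
grip_width: 0.004
grip_force: 0.0
(array([-0.7,  1. ,  1. ]), array([-0.01,  0.06,  0.04]))
```

```bash
cat > bar.py <<'E'
from h import *
for n in ['top','scene']:
    W=cloud(grab(n));L=W-C0;f=np.stack([L@FX,L@FY,W[...,2]],-1)
    print(n,[(round(y,2),np.nanpercentile(q[:,2],[50,90]).round(4).tolist(),np.median(q[:,0]).round(4)) for y in np.arange(-.14,.06,.03) if len(q:=f[(abs(f[...,0])<.004)&(abs(f[...,1]-y)<.006)&(f[...,2]>.045)&(f[...,2]<.3)])])
E
python3 bar.py
```

```text
top [(np.float64(-0.11), [0.0715, 0.0736], np.float64(-0.0011)), (np.float64(-0.08), [0.2207, 0.2425], np.float64(-0.0005)), (np.float64(-0.05), [0.1822, 0.1858], np.float64(-0.0001)), (np.float64(-0.02), [0.0701, 0.0723], np.float64(-0.0002)), (np.float64(0.01), [0.0716, 0.073], np.float64(0.0002)), (np.float64(0.04), [0.0709, 0.0721], np.float64(0.0002))]
scene [(np.float64(-0.11), [0.0983, 0.11], np.float64(0.001)), (np.float64(-0.08), [0.2113, 0.2379], np.float64(-0.0002)), (np.float64(-0.05), [0.1856, 0.1864], np.float64(-0.0001)), (np.float64(-0.02), [0.0705, 0.0711], np.float64(0.0011)), (np.float64(0.01), [0.0703, 0.0716], np.float64(-0.0001)), (np.float64(0.04), [0.0707, 0.0714], np.float64(-0.0005))]
```

```bash
python3 -m jog '[[[0,0,2.5,0,0,0,0],[0,0,2.5,0,0,0,0],[0,0,-40,0,0,0,0],[0,0,-80,0,0,0,20],[0,0,-120,0,0,0,45],[0,0,-130,0,0,0,45]]]'
python3 -m jog '[[[-140,-456,0,0,0,-4.4,45],[-140,-456,0,0,0,-4.4,45],[-140,-456,0,0,0,-4.4,45],[-140,-456,0,0,0,-4.4,45],[-140,-456,0,0,0,-4.4,45],[-140,-456,0,0,0,-4.4,45],[-140,-456,0,0,0,-4.4,45],[-140,-456,0,0,0,-4.4,45],[-140,-456,0,0,0,-4.4,45],[-140,-456,0,0,0,-4.4,45]]]'
python3 -m jog '[[[0,0,0,0,0,0,45],[0,0,0,0,0,0,45],[0,0,0,0,0,0,45]]]'
python3 bar.py
python3 - <<'E'
from h import *
d=grab('wrist','w2.png');np.save('w2.npy',cloud(d))
print(delta([.5115,.1895,.15],-12.8))
print(proj(d,[[.5115,.1895,.022]]))
E
```

```text
time: 4.1
position: [0.5116, -0.2884, 0.2095]
tool_rot: [3.103, -0.468, 0.013]
ft_force: [0.4, 0.3, -1.2]
grip_width: 0.194
grip_force: 0.0
time: 5.1
position: [0.5083, 0.1949, 0.2038]
tool_rot: [-3.121, 0.34, 0.0]
ft_force: [1.1, 0.9, 0.0]
grip_width: 0.513
grip_force: 0.0
time: 5.4
position: [0.51, 0.1879, 0.2033]
tool_rot: [3.121, -0.352, -0.001]
ft_force: [-0.0, 0.1, -0.1]
grip_width: 0.52
grip_force: 0.0
top [(np.float64(-0.14), [0.0713, 0.0723], np.float64(-0.0)), (np.float64(-0.11), [0.0711, 0.0723], np.float64(-0.0002)), (np.float64(-0.08), [0.0711, 0.0723], np.float64(-0.0004)), (np.float64(-0.05), [0.0706, 0.0722], np.float64(0.0006)), (np.float64(-0.02), [0.0704, 0.072], np.float64(-0.0003)), (np.float64(0.01), [0.0703, 0.0728], np.float64(0.0001)), (np.float64(0.04), [0.07, 0.0719], np.float64(-0.0001))]
scene [(np.float64(-0.14), [0.0704, 0.0709], np.float64(-0.0004)), (np.float64(-0.11), [0.0705, 0.0716], np.float64(-0.0003)), (np.float64(-0.08), [0.0707, 0.071], np.float64(-0.0009)), (np.float64(-0.05), [0.0704, 0.0721], np.float64(0.0002)), (np.float64(-0.02), [0.0709, 0.071], np.float64(0.0004)), (np.float64(0.01), [0.0703, 0.0707], np.float64(0.0005)), (np.float64(0.04), [0.0704, 0.0714], np.float64(0.0005))]
(array([ 0.9, -1.8, 53.6]), array([ 0.04, -0.01, -0.12]))
[[251.00579646 164.6236431 ]]
```

View pics/w2.png

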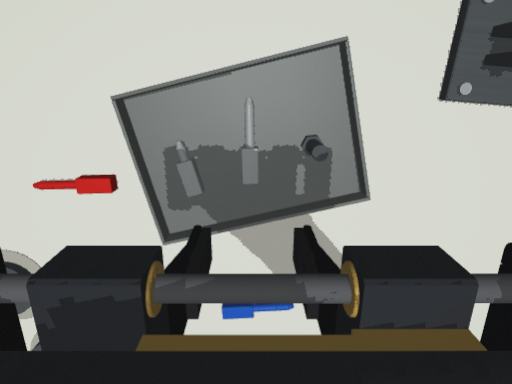

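The bar is level, with its top at 71 mm along its whole length. The wrist view shows the long pin with its handle at (250,165) and nose at (249,98), the short pin at (188,172) and the bolt at (316,148). I'll refine the pin pose from this view.

```bash
cat > pin.py <<'E'
from h import *
im=cv2.imread('pics/w2.png').astype(int).sum(2);W=np.load('w2.npy')
uu,vv=np.meshgrid(np.arange(512),np.arange(384));reg=(uu>232)&(uu<268)&(vv>90)&(vv<192)
h=reg&(W[...,2]>.0195)&(W[...,2]<.026)
r=cv2.minAreaRect(np.ascontiguousarray(W[h][:,:2].astype(np.float32)*1000));print('handle top',r,W[h].mean(0),h.sum())
s=reg&(W[...,2]>.011)&(vv<142);P=W[s];print(len(P),np.median(P[:,2]))
a=W[h].mean(0)[:2];
tip=P[P[:,0]>np.percentile(P[:,0],95)].mean(0);print('tip',tip,P[:,0].max())
c=P[:,:2].mean(0);u=np.linalg.svd(P[:,:2]-c,full_matrices=False)[2][0];print('shank yaw',np.degrees(np.arctan2(u[1],u[0]))%180-180,'c->handle',np.degrees(np.arctan2(*(c-a)[::-1])))
E
python3 pin.py
```

```text
handle top ((515.380126953125, 190.92364501953125), (17.46959686279297, 51.90003204345703), 77.26202392578125) [0.51004613 0.19189124 0.02145462] 597
405 0.016311091718546687
tip [0.57803601 0.17727005 0.01469297] 0.579884631662179
shank yaw -12.005132792031276 c->handle -12.40929039309514
```

```bash
python3 -c "
from h import *
print(delta([.5098,.1918,.0065],-12.3))"
```

```text
(array([ -1.2,  -3.8, 197.1]), array([ 0.04, -0.01, -0.62]))
```

```bash
python3 -m jog '[[[-1,-4,45,0,0,-0.6,45],[-1,-4,90,0,0,-0.6,45],[-1,-4,130,0,0,-0.6,45],[-1,-4,160,0,0,-0.6,45],[-1,-4,180,0,0,-0.6,45],[-1,-4,190,0,0,-0.6,45],[-1,-4,196,0,0,-0.6,45],[-1,-4,196,0,0,-0.6,45],[-1,-4,196,0,0,-0.6,45]]]'
python3 -c "
from h import *
print(delta([.5098,.1918,.0065],-12.3))"
```

```text
time: 6.45
position: [0.5107, 0.194, 0.0089]
tool_rot: [-3.123, 0.333, -0.003]
ft_force: [0.1, 0.3, 0.5]
grip_width: 0.517
grip_force: 0.0
(array([-0.4,  2.3,  2.4]), array([-0.04, -0.1 ,  0.12]))
```

```bash
python3 -m jog '[[[0,2,2,0,0,0,45],[0,2,2,0,0,0,45],[0,2,2,0,0,0,0],[0,2,2,0,0,0,0],[0,2,2,0,0,0,0],[0,2,2,0,0,0,0],[0,2,2,0,0,0,0],[0,2,2,0,0,0,0],[0,2,2,0,0,0,0]]]' 40
python3 -m jog '[[[0,0,0,0,0,0,0],[0,0,-20,0,0,0,0],[0,0,-50,0,0,0,0],[0,0,-90,0,0,0,0],[0,0,-130,0,0,0,0],[0,0,-130,0,0,0,0]]]'
python3 -c "
from h import *
# pre-insert: pin tip 18+25 mm short of outer lug: origin at x=-(18+25+72)
print(delta(F(-.115,-.085,.135),YAW))"
```

```text
time: 7.35
position: [0.5093, 0.1917, 0.0058]
tool_rot: [3.124, -0.333, -0.0]
ft_force: [-0.4, -1.0, 1.6]
grip_width: 0.201
grip_force: 40.0
time: 7.95
position: [0.5128, 0.1938, 0.1413]
tool_rot: [-3.12, 0.332, -0.015]
ft_force: [0.5, 0.8, -1.1]
grip_width: 0.203
grip_force: 40.0
(array([-14.3, 417.1,   4.2]), array([-0.29, -0.52,  5.06]))
```

```bash
python3 -m jog '[[[-14,417,4,0,0,5,0],[-14,417,4,0,0,5,0],[-14,417,4,0,0,5,0],[-14,417,4,0,0,5,0],[-14,417,4,0,0,5,0],[-14,417,4,0,0,5,0],[-14,417,4,0,0,5,0],[-14,417,4,0,0,5,0],[-14,417,4,0,0,5,0],[-14,417,4,0,0,5,0]]]'
python3 -m jog '[[[0,0,0,0,0,0,0],[0,0,0,0,0,0,0],[0,0,0,0,0,0,0]]]'
python3 - <<'E'
from h import *
print(delta(F(-.115,-.085,.0528),YAW))
for n in ['wrist','top']:
    d=grab(n,n+'3.png');np.save(n+'3.npy',cloud(d))
    p,M,s=tool();print(n,proj(d,[p+np.array([0,0,.007]),p+np.array([0,0,.007])+FX*.072]))
E
```

```text
time: 8.95
position: [0.4058, -0.2159, 0.1306]
tool_rot: [3.105, -0.479, -0.003]
ft_force: [0.4, 0.4, -0.8]
grip_width: 0.205
grip_force: 40.0
time: 9.25
position: [0.4083, -0.2113, 0.1316]
tool_rot: [-3.107, 0.464, 0.0]
ft_force: [0.4, 0.8, -1.5]
grip_width: 0.204
grip_force: 40.0
(array([ 2.6, -1.3, 78.8]), array([-0.01,  0.01,  0.21]))
wrist [[254.60679772 249.28941921]
 [255.31431883 109.14870884]]
top [[359.8977321  289.23080064]
 [375.62572487 257.53601118]]
```

View pics/wrist3.png

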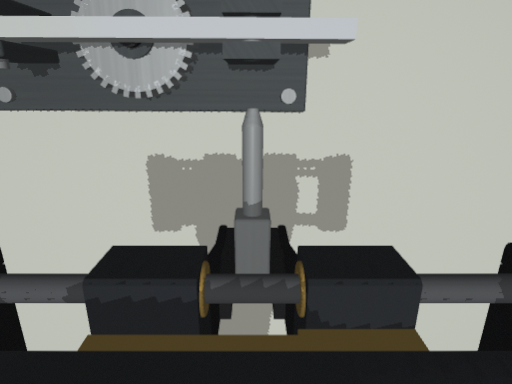

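The wrist view shows the pin straight in the grip, with its nose at (253,109) against a predicted (255,109). The near lug is at (252,45), behind the bar. Next I measure the pin axis and lug in this same view.

```bash
cat > rel.py <<'E'
from h import *
import sys
W=np.load('wrist3.npy');p,M,s=tool();L=W-C0;f=np.stack([L@FX,L@FY,W[...,2]],-1)
uu,vv=np.meshgrid(np.arange(512),np.arange(384))
m=(uu>225)&(uu<285)&(vv>105)&(vv<215)&(abs(f[...,2]-p[2]-.009)<.012)
for a,b in [(112,116),(125,135),(150,160),(180,190)]:
    q=f[m&(vv>=a)&(vv<b)];print(a,len(q),'x',q[:,0].mean().round(4),'y mid',((q[:,1].min()+q[:,1].max())/2).round(4),'w',np.ptp(q[:,1]).round(4),'top z',np.percentile(q[:,2],[50,90]).round(4),'TCPz',p[2].round(4))
print('nose x',f[m][:,0].max())
g=(f[...,2]>.066)&(f[...,2]<.08)&(f[...,0]>-.022)&(f[...,0]<-.0075)&(f[...,1]<-.05)&(f[...,1]>-.12);q=f[g]
print('lug',len(q),q.min(0),q.max(0),q.mean(0))
g=(f[...,2]>.02)&(f[...,2]<.07)&(f[...,0]>-.024)&(f[...,0]<-.012)&(f[...,1]<-.05)&(f[...,1]>-.12);q=f[g]
print('lug face',len(q),np.percentile(q,[2,50,98],axis=0))
L=np.load('top.npy')-C0;f=np.stack([L@FX,L@FY,L[...,2]],-1)
g=(f[...,2]>.066)&(f[...,2]<.08)&(f[...,0]>-.02)&(f[...,0]<-.007)&(f[...,1]<-.05)&(f[...,1]>-.12);q=f[g]
print('lug top view',len(q),q.min(0) if len(q) else 0,q.max(0) if len(q) else 0)
E
python3 rel.py
```

```text
112 56 x -0.0474 y mid -0.085 w 0.0065 top z [0.1408 0.1417] TCPz 0.1318
125 210 x -0.0544 y mid -0.085 w 0.0094 top z [0.1424 0.1436] TCPz 0.1318
150 208 x -0.0661 y mid -0.085 w 0.0096 top z [0.1426 0.1436] TCPz 0.1318
180 200 x -0.0808 y mid -0.0848 w 0.0094 top z [0.1425 0.1437] TCPz 0.1318
nose x -0.04498213512601683
lug 1033 [-0.01941553 -0.11351816  0.06605715] [-0.00752511 -0.06615458  0.07674809] [-0.01449624 -0.08421373  0.07421602]
lug face 250 [[-0.0193916  -0.10125045  0.02039379]
 [-0.01926744 -0.08425549  0.04464663]
 [-0.01859973 -0.06689855  0.06469614]]
lug top view 85 [-0.01688734 -0.10332244  0.06638174] [-0.00708047 -0.06664967  0.07682701]
```

```bash
python3 -m jog '[[[0,-2,25,0,0,0.2,0],[0,-2,45,0,0,0.2,0],[0,-2,60,0,0,0.2,0],[0,-2,72,0,0,0.2,0],[0,-2,79,0,0,0.2,0],[0,-2,79,0,0,0.2,0],[0,-2,79,0,0,0.2,0],[0,-2,79,0,0,0.2,0]]]'
python3 - <<'E'
from h import *
print(delta(F(-.115,-.0842,.0528),YAW))
for n in ['wrist','scene']:
    d=grab(n,n+'3b.png');np.save(n+'3.npy',cloud(d))
E
python3 rel.py
```

```text
time: 10.15
position: [0.4091, -0.2113, 0.0536]
tool_rot: [3.105, -0.474, 0.002]
ft_force: [0.4, -0.6, -1.7]
grip_width: 0.198
grip_force: 40.0
(array([ 1.8, -1.8,  0.8]), array([ 0.03, -0.09, -0.16]))
112 56 x -0.0467 y mid -0.0851 w 0.0065 top z [0.0628 0.0637] TCPz 0.0535
125 210 x -0.0537 y mid -0.0851 w 0.0094 top z [0.0644 0.0656] TCPz 0.0535
150 209 x -0.0653 y mid -0.0851 w 0.0096 top z [0.0645 0.0659] TCPz 0.0535
180 200 x -0.0801 y mid -0.0848 w 0.0094 top z [0.0645 0.0656] TCPz 0.0535
nose x -0.04431244641399115
lug 2700 [-0.01928674 -0.10228883  0.06605077] [-0.00904969 -0.06637505  0.07655506] [-0.01444906 -0.08433543  0.0740601 ]
lug face 759 [[-0.01926657 -0.10147056  0.02470139]
 [-0.01909614 -0.08430157  0.05130439]
 [-0.01812806 -0.0673191   0.06835222]]
lug top view 85 [-0.01688734 -0.10332244  0.06638174] [-0.00708047 -0.06664967  0.07682701]
```

```bash
python3 -m jog '[[[0,-0.8,0.8,0,0,0,0],[5,-0.8,0.8,0,0,0,0],[12,-0.8,0.8,0,0,0,0],[19,-0.8,0.8,0,0,0,0],[24,-0.8,0.8,0,0,0,0],[27,-0.8,0.8,0,0,0,0],[30,-0.8,0.8,0,0,0,0],[33,-0.8,0.8,0,0,0,0],[35,-0.8,0.8,0,0,0,0],[35,-0.8,0.8,0,0,0,0]]]'
python3 - <<'E'
from h import *
print(delta(F(-.080,-.0842,.0528),YAW),tool()[2]['torque'])
d=grab('wrist','w4.png');d=d['image'][60:,100:420,::-1];cv2.imwrite('pics/w4c.png',cv2.resize(d,None,fx=1.8,fy=1.8))
E
```

```text
time: 11.25
position: [0.4422, -0.2207, 0.052]
tool_rot: [3.106, -0.474, 0.0]
ft_force: [-0.1, 1.0, -1.2]
grip_width: 0.202
grip_force: 40.0
(array([ 2.4, -1. , -0.8]), array([ 0.  , -0.01, -0.16])) [ 0.04358851  0.07552726 -0.00311986]
```

View pics/w4c.png

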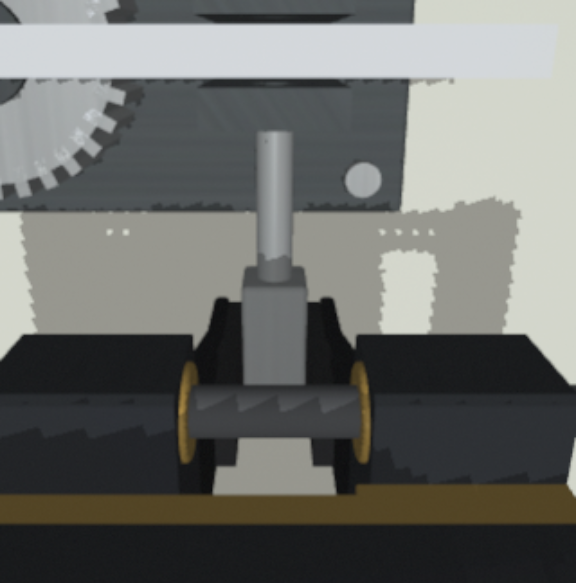

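The crop shows the nose inside the near lug, with the shank cut off cleanly at (274,131) and centred on the lug (200–350), and no force. I'll push on.

```bash
python3 -m jog '[[[4,0,0,0,0,0,0],[8,0,0,0,0,0,0],[12,0,0,0,0,0,0],[16,0,0,0,0,0,0],[20,0,0,0,0,0,0],[20,0,0,0,0,0,0]]]'
python3 -m jog '[[[4,0,0,0,0,0,0],[8,0,0,0,0,0,0],[12,0,0,0,0,0,0],[15,0,0,0,0,0,0],[18,0,0,0,0,0,0],[18,0,0,0,0,0,0]]]'
python3 - <<'E'
from h import *
print(delta(F(-.0392,-.0842,.0528),YAW))
grab('wrist','w5.png')
E
```

```text
time: 11.9
position: [0.4618, -0.2267, 0.052]
tool_rot: [3.106, -0.474, 0.001]
ft_force: [-0.2, -0.3, -2.1]
grip_width: 0.205
grip_force: 40.0
time: 12.5
position: [0.4787, -0.2321, 0.052]
tool_rot: [3.106, -0.474, 0.001]
ft_force: [0.7, -0.3, -0.6]
grip_width: 0.205
grip_force: 40.0
(array([ 4.9, -1.1, -0.8]), array([-0.  , -0.02, -0.15]))
```

Free running, about 5 mm left. I'll push gently to contact.

```bash
python3 -m jog '[[[1.5,0,0,0,0,0,0],[3,0,0,0,0,0,0],[4,0,0,0,0,0,0],[5,0,0,0,0,0,0],[5,0,0,0,0,0,0]]]'
python3 - <<'E'
from h import *
print(delta(F(-.0392,-.0842,.0528),YAW))
d=grab('wrist','w5.png');W=cloud(d);L=W-C0;f=np.stack([L@FX,L@FY,W[...,2]],-1)
q=f[(abs(f[...,1]+.085)<.006)&(abs(f[...,2]-.0685)<.004)&(f[...,0]<-.015)&(f[...,0]>-.06)]
print(len(q),np.histogram(q[:,0],bins=np.arange(-.06,-.012,.003)))
cv2.imwrite('pics/w5c.png',cv2.resize(d['image'][40:320,150:370,::-1],None,fx=2,fy=2))
E
```

```text
time: 13.05
position: [0.483, -0.2335, 0.0519]
tool_rot: [3.106, -0.474, -0.0]
ft_force: [-1.0, 0.3, -0.5]
grip_width: 0.198
grip_force: 40.0
(array([ 0.4, -1.1, -0.9]), array([ 0.  ,  0.01, -0.16]))
1150 (array([  0,   0,   0,  35, 120, 125, 132, 128, 126, 137, 134, 130,  83,
         0,   0]), array([-0.06 , -0.057, -0.054, -0.051, -0.048, -0.045, -0.042, -0.039,
       -0.036, -0.033, -0.03 , -0.027, -0.024, -0.021, -0.018, -0.015]))
```

View pics/w5c.png

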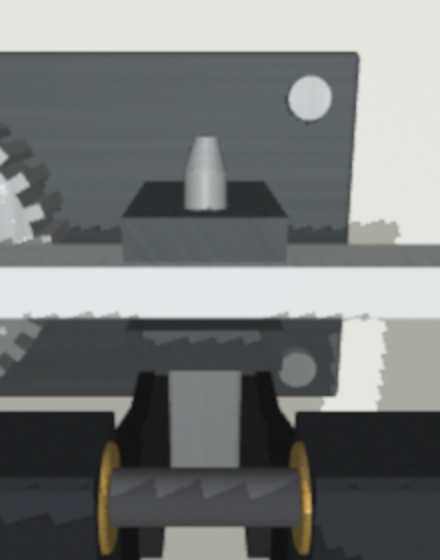

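The crop shows the nose out past the far lug at (205,137), with the handle front about 2–3 mm short of the near lug. I'll push until there is force.

```bash
python3 -m jog '[[[1,0,0,0,0,0,0],[2,0,0,0,0,0,0],[2,0,0,0,0,0,0]]]'
python3 -m jog '[[[1,0,0,0,0,0,0],[1,0,0,0,0,0,0]]]'
```

```text
time: 13.4
position: [0.4831, -0.2335, 0.0516]
tool_rot: [-3.105, 0.474, 0.007]
ft_force: [-5.9, 2.8, 2.5]
grip_width: 0.205
grip_force: 40.0
time: 13.6
position: [0.483, -0.2335, 0.0515]
tool_rot: [-3.105, 0.474, 0.01]
ft_force: [-8.5, 3.4, 4.9]
grip_width: 0.202
grip_force: 40.0
```

Contact at the expected place (origin about 38 mm from the clevis), with 9 N of push and no further motion. I'll push slightly more, then release and check.

```bash
python3 -m jog '[[[1.5,0,0,0,0,0,0],[1.5,0,0,0,0,0,0],[1.5,0,0,0,0,0,40],[1.5,0,0,0,0,0,40],[1.5,0,0,0,0,0,40],[1.5,0,0,0,0,0,40],[1.5,0,0,0,0,0,40]]]'
python3 -m jog '[[[0,0,-5,0,0,0,40],[0,0,-30,0,0,0,40],[0,0,-60,0,0,0,40],[0,0,-95,0,0,0,40],[0,0,-95,0,0,0,40],[0,0,-95,0,0,0,40]]]'
python3 - <<'E'
from h import *
d=grab('wrist');W=cloud(d);L=W-C0;f=np.stack([L@FX,L@FY,W[...,2]],-1)
q=f[(abs(f[...,1]+.0845)<.006)&(f[...,2]>.064)&(f[...,2]<.0715)&(f[...,0]<-.012)&(f[...,0]>-.07)]
print(len(q),np.percentile(q,[1,50,99],axis=0).round(4))
q=f[(abs(f[...,1]+.0845)<.004)&(abs(f[...,2]-.06)<.008)&(f[...,0]>.0195)&(f[...,0]<.05)];print('nose',q[:,0].max() if len(q) else 0)
cv2.imwrite('pics/w6c.png',cv2.resize(d['image'][40:,80:430,::-1],None,fx=1.7,fy=1.7))
E
python3 bar.py
```

```text
time: 14.3
position: [0.4877, -0.2349, 0.0521]
tool_rot: [3.105, -0.474, 0.001]
ft_force: [-0.0, 0.2, -0.1]
grip_width: 0.447
grip_force: 0.0
time: 14.9
position: [0.488, -0.2351, 0.1481]
tool_rot: [3.105, -0.474, 0.003]
ft_force: [-0.8, 0.8, -0.4]
grip_width: 0.457
grip_force: 0.0
577 [[-0.059  -0.0899  0.0641]
 [-0.0378 -0.0844  0.0655]
 [-0.0217 -0.0787  0.0676]]
nose 0.03165093074213701
top [(np.float64(-0.05), [0.2391, 0.2397], np.float64(0.0014)), (np.float64(-0.02), [0.0724, 0.2579], np.float64(-0.0007)), (np.float64(0.01), [0.0716, 0.2585], np.float64(-0.0004)), (np.float64(0.04), [0.0706, 0.0727], np.float64(0.0002))]
scene [(np.float64(-0.14), [0.0714, 0.2345], np.float64(0.0001)), (np.float64(-0.11), [0.2266, 0.2369], np.float64(-0.001)), (np.float64(-0.08), [0.07, 0.0706], np.float64(-0.0003)), (np.float64(-0.05), [0.2242, 0.2366], np.float64(0.0003)), (np.float64(-0.02), [0.0709, 0.0712], np.float64(-0.001)), (np.float64(0.01), [0.2434, 0.2547], np.float64(-0.0004)), (np.float64(0.04), [0.0705, 0.0712], np.float64(0.0004))]
```

View pics/w6c.png

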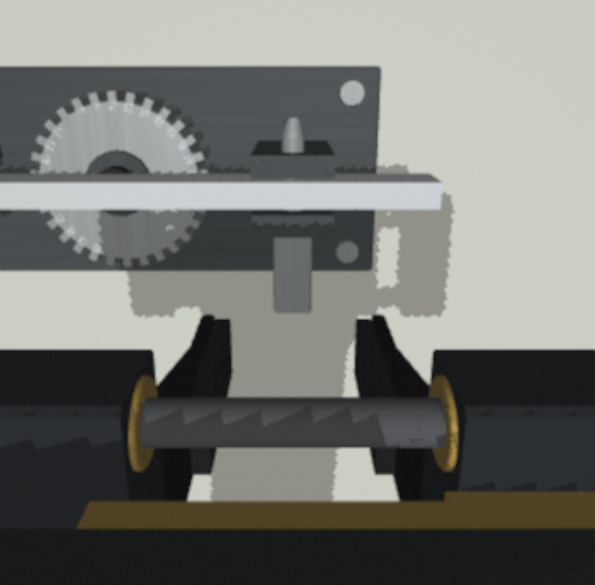

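The pin is released with its nose beyond the far lug at (293,118). The handle front, at (292,238), is by measurement within about 1–2 mm of the lug. I'll give it a gentle nudge from behind with closed fingers to make sure it is home.

```bash
python3 -m jog '[[[-30,0,0,0,0,0,0],[-52,0,0,0,0,0,0],[-52,0,0,0,0,0,0],[-52,0,0,0,0,0,0],[-52,0,0,0,0,0,0],[-52,0,0,0,0,0,0],[-52,0,30,0,0,0,0],[-52,0,60,0,0,0,0],[-52,0,92,0,0,0,0],[-52,0,92,0,0,0,0]]]'
python3 -c "
from h import *
print(delta(F(-.0695,-.0842,.055),YAW))"
```

```text
time: 16.05
position: [0.4347, -0.2176, 0.051]
tool_rot: [-3.102, 0.473, 0.013]
ft_force: [-1.3, 0.2, -0.6]
grip_width: 0.008
grip_force: 0.0
(array([20.9, -0.3, -4.2]), array([-0.13,  0.48, -0.13]))
```

```bash
python3 -m jog '[[[6,0,-2,0,0,0,0],[12,0,-2,0,0,0,0],[16,0,-2,0,0,0,0],[18,0,-2,0,0,0,0],[19,0,-2,0,0,0,0],[20,0,-2,0,0,0,0],[20,0,-2,0,0,0,0]]]'
python3 -c "
from h import *
print(delta(F(-.0695,-.0842,.055),YAW))"
```

```text
time: 16.75
position: [0.4538, -0.2246, 0.0577]
tool_rot: [-3.105, 0.474, 0.012]
ft_force: [-11.1, 3.5, 8.5]
grip_width: 0.006
grip_force: 5.6
(array([ 0.7, -1.3,  2.7]), array([ 0.03,  0.43, -0.18]))
```

```bash
python3 -m jog '[[[2,0,0,0,0,0,0],[2,0,0,0,0,0,0]]]'
python3 -m jog '[[[-10,0,0,0,0,0,0],[-30,0,0,0,0,0,0],[-50,0,-30,0,0,0,0],[-50,0,-80,0,0,0,0],[-50,0,-100,0,0,0,0],[-50,0,-100,0,0,0,0],[-50,0,-100,0,0,0,0]]]'
python3 - <<'E'
from h import *
for n in ['wrist','scene']:
    d=grab(n,n+'7.png');W=cloud(d);L=W-C0;f=np.stack([L@FX,L@FY,W[...,2]],-1)
    q=f[(abs(f[...,1]+.0845)<.006)&(f[...,2]>.06)&(f[...,2]<.0725)&(f[...,0]<-.012)&(f[...,0]>-.07)]
    print(n,len(q),np.percentile(q,[1,50,99],axis=0).round(4).tolist())
    for x in np.arange(-.06,-.012,.003):
        r=q[abs(q[:,0]-x)<.0015]
        if len(r): print(x.round(3),len(r),np.median(r[:,2]).round(4),end='; ')
    q=f[(abs(f[...,1]+.0845)<.004)&(abs(f[...,2]-.06)<.008)&(f[...,0]>.0195)&(f[...,0]<.05)];print('nose',q[:,0].max() if len(q) else 0)
E
python3 bar.py
```

```text
time: 16.95
position: [0.4538, -0.2246, 0.0574]
tool_rot: [-3.104, 0.475, 0.018]
ft_force: [-15.2, 5.5, 12.6]
grip_width: 0.006
grip_force: 7.9
time: 17.65
position: [0.4117, -0.2113, 0.1579]
tool_rot: [3.104, -0.474, 0.004]
ft_force: [0.3, 0.7, -0.0]
grip_width: 0.002
grip_force: 0.0
wrist 896 [[-0.0603, -0.0904, 0.0621], [-0.0385, -0.0845, 0.0652], [-0.0194, -0.0786, 0.0676]]
-0.06 45 0.0633; -0.057 60 0.0639; -0.054 58 0.0642; -0.051 60 0.0644; -0.048 61 0.0646; -0.045 60 0.065; -0.042 60 0.0649; -0.039 63 0.0654; -0.036 68 0.0655; -0.033 67 0.0658; -0.03 85 0.0659; -0.027 68 0.0663; -0.024 68 0.0665; -0.021 62 0.0663; -0.018 11 0.0624; nose 0.02528798494104227
scene 26 [[-0.059, -0.0903, 0.062], [-0.0421, -0.0845, 0.0642], [-0.0225, -0.0786, 0.0666]]
-0.06 1 0.0617; -0.057 2 0.0631; -0.054 2 0.0635; -0.051 2 0.0638; -0.048 2 0.0643; -0.045 3 0.0636; -0.042 2 0.0643; -0.039 1 0.0641; -0.036 3 0.0649; -0.033 2 0.0648; -0.03 2 0.065; -0.027 1 0.0643; -0.024 2 0.0653; -0.021 1 0.0667; nose 0.0314897730280743
top [(np.float64(-0.14), [0.0706, 0.0727], np.float64(0.0)), (np.float64(-0.11), [0.0705, 0.0725], np.float64(-0.0008)), (np.float64(-0.08), [0.0713, 0.0728], np.float64(-0.0001)), (np.float64(-0.05), [0.0703, 0.0717], np.float64(0.0004)), (np.float64(-0.02), [0.07, 0.0714], np.float64(-0.0)), (np.float64(0.01), [0.0705, 0.0719], np.float64(0.0006)), (np.float64(0.04), [0.071, 0.0722], np.float64(0.0004))]
scene [(np.float64(-0.14), [0.0707, 0.0715], np.float64(-0.0002)), (np.float64(-0.11), [0.0705, 0.0712], np.float64(-0.0011)), (np.float64(-0.08), [0.0701, 0.071], np.float64(0.0003)), (np.float64(-0.05), [0.0702, 0.0712], np.float64(-0.0004)), (np.float64(-0.02), [0.0704, 0.0714], np.float64(-0.0)), (np.float64(0.01), [0.07, 0.0705], np.float64(0.0002)), (np.float64(0.04), [0.0708, 0.0717], np.float64(0.0021))]
```

The pin is firmly seated: it took 15 N with no motion. Its small sag is the play in the holes. The bar is level and the robot is clear, so I'm handing in.

```bash
python3 -c "
from bench import ctrl
print(ctrl.close_job())"
```

```text
the job is handed in; nothing more can be done
None
```

The job is handed in: the clamp bar is fully down, the long lock pin is through both lugs and the bar with its handle against the lug and released, and I touched none of the other parts.

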